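# Fit the beater into the upturned hand mixer and keep it pressed home

## Task

Take the beater out of its wooden drying stand, turn it until the four ears of its stem mesh with the cross-shaped slot in the upturned hand mixer's brass drive socket, and push it fully home against the ejector spring, so that its red collar sits flush on the socket. Finish while still gripping the beater and pressing it down: do not let go, because the spring would push it out again. Leave the ramekin, pestle, lid and sieve where they are.

Things in the scene. Friction and masses are not known exactly. Their poses are not given: they have to be found in the camera images.
- beater: Loose steel mixer beater, 120 mm long, 55 to 105 g, standing stem down in the stand. Origin: centre of the underside of its red collar (disc 34 mm across, 5 mm thick); z points up along its axis to the wire cage. Below the origin is the stem (see stem_tip), above the collar a 9 mm rod, then the cage (see beater_grip). A quarter turn about z gives the same shape.
- stem_tip (a point): Lower end of the beater's stem, on its axis 30 mm below the beater's origin. The stem is a 10 mm round core with four ears in a cross along the beater's x and y axes, 22 mm tip to tip and 5 mm thick, all along the stem; its last 3 mm are narrower, 18 mm tip to tip and 3 mm thick.
- beater_grip (a point): Where to grip: on the beater's axis, 60 mm above its origin. The cage (25 to 90 mm above the origin) has four straps on the beater's +x, -x, +y and -y sides, in line with the ears, 12 mm wide; from 39 to 79 mm above the origin they are vertical and flat, 44.5 mm over opposite straps: grip across two opposite straps.
- stand: Fixed wooden block 75 x 75 x 45 mm with one blind round well, 27 mm across and 36 mm deep, in the middle of its top; the beater's collar rests on the top, its stem hangs in the well. Origin: centre of the underside, on the counter.
- mixer: Fixed white hand mixer with a red band, lying upside down in a grey cradle. Origin: on the counter, under the axis of the drive socket. The housing, round at its rear, reaches from x = -45 to +145 mm and y = -45 to +45 mm in its own axes; its top face is 120 mm above the counter.
- socket (a point): Centre of the brass drive socket's face (38 mm across, 123 mm above the counter). x and y run along the arms of the cross-shaped slot and turn with the socket; z up. Slot arms: 24.5 mm tip to tip, 7.5 mm wide, no lead-in, over 30 mm deep. The beater fits at any of four quarter turns; when home, its origin coincides with this point.
- drive (a joint): Turn (rad) of the drive socket in the mixer, counter-clockwise seen from above; it is stiff (0.2 N m of friction) but can turn. Where it starts varies.
- ejector (a joint): Depth (m) to which the spring-loaded black ejector plunger at the bottom of the slot is pushed: 0 at rest, with its top 20 mm below the socket's face; 0.010 when the beater is home. The spring takes about 2.5 N to start moving and 6 N at 0.010; it lifts a released beater out again.
- ramekin: Loose white ceramic ramekin, 84 mm across, 45 mm high; origin at the centre of its underside. Leave alone.
- pestle: Loose wooden pestle, 140 mm long, 34 mm thick, lying on the chopping board (200 x 200 x 12 mm, fixed); origin at the middle of its underside. Leave alone.
- lid: Loose blue silicone lid, 140 mm across, 26 mm high with its knob; origin at the centre of its underside. Leave alone.
- sieve: Loose steel sieve, bowl 120 mm across and 42 mm high, with a black handle 90 mm long along +x at its rim; origin at the centre of its underside. Leave alone.

How it is judged:
By the outcome, as a careful person would: the job done as asked, in the order asked, and still so for the second after the job is handed in, while the arm keeps its last pose, push and grip.
It also fails if it takes over 48 s, if anything falls off the work surface, if the arm or the gripper's body presses on something with over 40 N, if the wrist force passes 120 N, or if a joint passes its speed limit or range.

## Robot

A 6-joint arm with a two-finger parallel gripper is mounted at the origin on the work surface. World frame = base frame: x ahead of the robot, y to its left, z up, the work surface at z = 0. Lengths are in mm, angles in rad, forces in N, time in s.
With the tool pointing down it reaches from about 325 to 1000 mm from the base axis. Payload 5.1 kg.
Tool frame: the origin (TCP) lies on the centre line of the jaws, within the pads' length; the fingertips stand 8 mm ahead of it and the grasp point (between the pads) lies 11 mm behind it; z points along the fingers, x is the direction in which the jaws open and shut, and the axes are right-handed (so a half turn about z gives the same grasp; the last joint's range is limited). The gripper opens to 85 mm and grips with 20 to 120 N. Pads are 22 mm wide; open, the fingers measure 114 mm over their backs; the gripper's body (76 mm by 85 mm) begins 54 mm behind the grasp point. The pads swing forward as they close: fully open they stand 13 mm farther back than shut.
Start: joints at [-1.355, 0.124, 1.65, -0, 1.367, -0.083], TCP at [191.31, -621.197, 239.322] pointing down, gripper open.
Joint ranges: [-2.61, 2.61], [-1.02, 2.33], [0.03, 2.71], [-1.35, 4.49], [0.32, 2.68], [-2.91, 2.91]. Speed limits (rad/s): [2.57, 2.57, 3.14, 3.14, 3.14, 3.14].

## Interface

Orientations are given as a 3x3 rotation matrix whose columns are the frame's x, y, z axes.
In Python, from rig import env, imaging, ticket gives the robot as it stands.
- The arm moves only by the shell command python3 -m pendant 'ROWS' [FORCE]. ROWS is a JSON object of lists of equal length, an entry for each row: "jaw": the opening, from -1 (shut) to 1 (fully open), so that 0 is half open; "translation": the shift along the tool's x, y, z in cm, a list of three; "turn": the turn about the tool's z in degrees. A call has 1 to 20 rows; each row shifts and turns the pose as measured when the row begins, along the tool's axes as they then stand; what a row does not reach is not made up. A row lasts 1/8 s, in which the tool goes at most 62.5 mm and 10.7 degrees, less where a joint would pass 70% of its speed; a pose out of reach is approached as far as the arm can. A call with a gripper value outside its range is refused whole. The fingers move at their own pace and stop on an object; FORCE is the grip in N (left out, the last holds). Time passes only in rows, so rows that do not move let the fingers close. It gives the time, the measured TCP pose, the force and the opening at its end, in the units of the state.
- env.get_state(): the state, without advancing time (a new reading comes with each control period).
- imaging.get_image(name): name is "scene" or "top" or "wrist"; returns a dict with "img" (420x560x3 uint8, red, green, blue), "fx", "fy", "cx", "cy" (pixels), "pose" (4x4, takes a point from camera to world coordinates). Camera axes: x right, y down, z forward; pixel columns grow to the right and rows downward; lengths in mm; the calibration is good to about 2 mm. The wrist camera is an equidistant fisheye: a pixel r from the principal point sees the ray r / f radians off the axis. A picture is of the moment at which its call begins. There is no depth.
- ticket.sign_off(): hands the job in, once; it reports no verdict.
Trained networks look in a picture, given as the dict that the camera call returned (one of the last four; its "shot" number tells which), for a name from the list of things; names that differ only in an ending like _2 or _b are one class to them, and where a whole thing is asked for, a point or a joint stands for the part that bears it (a point fixed in the world has none). Each returns a list of dicts, best first, with "score" (0 to 1); they miss things now and then, are a little off and sometimes report something else, mostly with a low value. They report only what shows in the picture. A call takes as long as a camera call.
- imaging.find_in(picture, name): "point" ([column, row] in pixels, amid what is visible of it).
The state is a dict: "time_s": time; "joint_positions": joint angles; "qd": joint speeds; "tau": joint torques, N m; "tcp_pos": TCP position; "eef_rot": TCP orientation; "contact_force": force on the tool from outside, world axes, zero at the start; "torque": the same for the moment, N m; "opening": opening from 0.0 (shut) to 1.0 (fully open).
Only numpy, scipy, OpenCV 4.12 (cv2) and the standard library are available. Lean on these libraries where they do the work, as an engineer would, in place of code of your own. Each camera call takes 0.05 s, during which the arm holds its last target. There are 200 camera calls.

## Working session

There is one attempt and no reset: what is moved stays moved. The work goes in short steps, Python scripts to look and compute and a shell command to move; the robot and the scene stay as the last step left them, time stands still between calls to the robot, and variables do not carry over. Pictures are saved under pics/ and viewed, about 8 in all and at most 12, crops included, and the job is handed in when it is done.

```bash
mkdir -p pics; cat > h.py <<'E'
import numpy as np, cv2
from rig import env, imaging, ticket
def save(p,n): cv2.imwrite('pics/'+n, p['img'][:,:,::-1])
def ray(p,px):
    x=(px[0]-p['cx'])/p['fx'];y=(px[1]-p['cy'])/p['fy']
    T=np.array(p['pose']);return T[:3,3],T[:3,:3]@np.array([x,y,1.])
def wray(p,px):
    x=(px[0]-p['cx'])/p['fx'];y=(px[1]-p['cy'])/p['fy'];r=np.hypot(x,y)+1e-12
    T=np.array(p['pose']);return T[:3,3],T[:3,:3]@np.array([x/r*np.sin(r),y/r*np.sin(r),np.cos(r)])
def at(o,d,z): return o+d*(z-o[2])/d[2]
def proj(p,P,fish=False):
    T=np.array(p['pose']);c=T[:3,:3].T@(np.array(P,float)-T[:3,3])
    if fish:
        th=np.arctan2(np.hypot(c[0],c[1]),c[2]);s=th/np.hypot(c[0],c[1])
        return p['cx']+p['fx']*c[0]*s,p['cy']+p['fy']*c[1]*s
    return p['cx']+p['fx']*c[0]/c[2],p['cy']+p['fy']*c[1]/c[2]
E
python3 - <<'E'
from h import *
H={'beater':45,'beater_grip':105,'stand':45,'mixer':120,'socket':123,'ramekin':45,'pestle':30,'lid':15,'sieve':30}
ims=[]
for c in ['top','scene']:
    p=imaging.get_image(c);ims.append(p['img'])
    print(c,p['fx'],p['cx'],p['cy'],np.round(p['pose'],2).tolist())
    for n,z in H.items():
        for q in imaging.find_in(p,n)[:2]:
            print(n,np.round(q['point']),round(q['score'],2),np.round(at(*ray(p,q['point']),z)))
    save(p,c+'0.png')
s=env.get_state();print(s)
E
```

```text
top 501.84780551985415 280.68836660222274 205.7345934661397 [[-0.04, -0.98, 0.21, 245.73], [-1.0, 0.04, -0.0, -3.55], [-0.0, -0.21, -0.98, 1702.23], [0.0, 0.0, 0.0, 1.0]]
beater [208. 222.] 0.45 [557. 235.  45.]
beater_grip [207. 222.] 0.43 [543. 230. 105.]
stand [214. 231.] 0.56 [524. 216.  45.]
mixer [276. 269.] 0.35 [383.  10. 120.]
socket [208. 221.] 0.42 [545. 223. 123.]
ramekin [274. 270.] 0.58 [386.  18.  45.]
pestle [272. 156.] 0.5 [783.  12.  30.]
lid [399. 256.] 0.65 [ 419. -403.   15.]
sieve [150. 268.] 0.6 [411. 430.  30.]
scene 463.32617605879244 276.41104392532463 214.66232454949196 [[0.27, 0.56, -0.78, 1496.95], [0.96, -0.18, 0.2, -249.72], [-0.02, -0.81, -0.59, 778.73], [0.0, 0.0, 0.0, 1.0]]
beater [355. 190.] 0.69 [477. 249.  45.]
beater [402. 174.] 0.56 [439. 418.  45.]
beater_grip [359. 190.] 0.84 [565. 219. 105.]
beater_grip [265. 192.] 0.37 [499. -20. 105.]
stand [356. 210.] 0.85 [570. 211.  45.]
mixer [224. 239.] 0.78 [ 678. -161.  120.]
socket [217. 207.] 0.46 [ 554. -155.  123.]
ramekin [268. 193.] 0.61 [417.   9.  45.]
pestle [310. 281.] 0.98 [775.  11.  30.]
[... 208 characters left out ...]
+00, -1.54140246e-05,
        1.36753413e+00, -8.25902391e-02]), 'qd': array([ 0.00112669, -0.00055775,  0.00133624,  0.00091414, -0.00042145,
       -0.00102927]), 'tau': array([ 7.90361696e-05, -4.23608816e+01, -3.65763974e+01, -1.94304204e-05,
        4.86762819e-04,  9.89801350e-06]), 'tcp_pos': array([ 191.30991096, -621.20040471,  239.35481514]), 'eef_rot': array([[ 2.94367975e-01, -9.55692155e-01, -1.22722783e-05],
       [-9.55692155e-01, -2.94367975e-01, -1.44980452e-05],
       [ 1.02431023e-05,  1.59962803e-05, -1.00000000e+00]]), 'contact_force': array([ 0.78333219,  0.05408218, -0.11337043]), 'torque': array([ 0.00972784, -0.0530131 ,  0.01883885]), 'opening': 0.998224584537669}
```

View pics/top0.png

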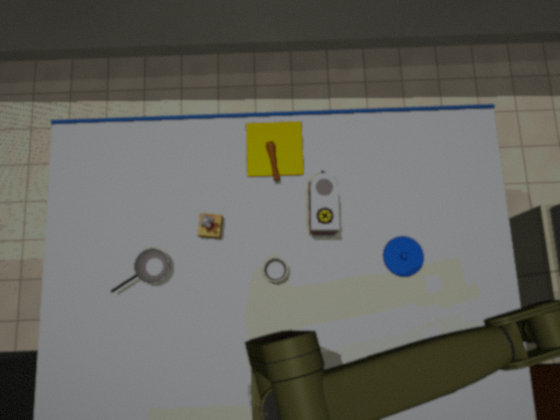

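View pics/scene0.png

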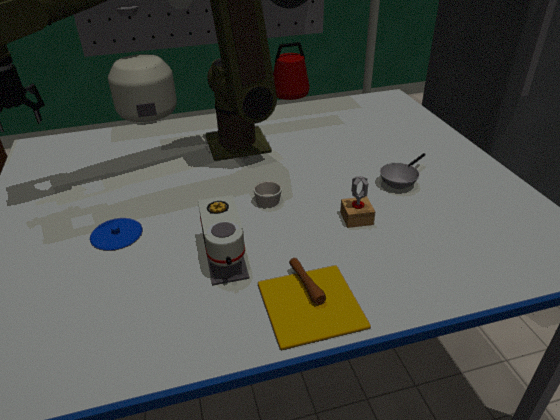

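Top view: beater and stand at about (209,225), socket at (325,215), ramekin (277,270), sieve (153,266) and lid (403,256). The network's top-view "socket" and "mixer" hits are wrong. In the scene view the socket is at (217,207) and the beater at (359,190).

```bash
python3 - <<'E'
from h import *
p=imaging.get_image('top');q=imaging.get_image('scene');w=imaging.get_image('wrist')
print('sock top',at(*ray(p,(325,215.5)),123),'scene',at(*ray(q,(217,207)),123))
print('stand top',at(*ray(p,(209.5,225)),30))
s=env.get_state();R=s['eef_rot'];t=s['tcp_pos'];T=np.array(w['pose'])
print('cam in tool',R.T@(T[:3,3]-t),(R.T@T[:3,:3]).round(3).tolist(),w['fx'],w['cx'],w['cy'])
for tgt in [at(*ray(p,(325,215.5)),123),at(*ray(p,(209.5,225)),30)]:
    print('shift cm',R.T@(tgt-t)/10)
E
```

```text
sock top [ 547.6290171  -151.54347875  123.        ] scene [ 553.29391168 -156.08835391  123.        ]
stand top [547.68772656 231.79908226  30.        ]
cam in tool [   0.48662441  -77.90914089 -136.0829688 ] [[1.0, 0.0, -0.001], [0.0, 0.953, 0.305], [0.001, -0.305, 0.953]] 325.19226210127806 274.48293773117535 206.8770396965953
shift cm [-34.39424104 -47.88014885  11.63092699]
shift cm [-71.02790482 -59.1716141   20.93053536]
```

```bash
python3 -m pendant '{"jaw":[1,1,1,1,1,1,1,1,1,1,1],"translation":[[-3.4,-4.8,0],[-3.4,-4.8,0],[-3.4,-4.8,0],[-3.4,-4.8,0],[-3.4,-4.8,0],[-3.4,-4.8,0],[-3.4,-4.8,0],[-3.4,-4.8,0],[-3.4,-4.8,0],[-3.4,-4.8,0],[0,0,0]],"turn":[0,0,0,0,0,0,0,0,0,0,0]}'
python3 - <<'E'
from h import *
w=imaging.get_image('wrist')
s=env.get_state();print(s['tcp_pos'],s['eef_rot'].round(3).tolist(),s['joint_positions'])
for n in ['socket','mixer']:
  for f in imaging.find_in(w,n)[:2]: print(n,f,at(*wray(w,f['point']),123))
save(w,'w1.png')
np.savez('w1.npz',**{k:w[k] for k in ['img','fx','fy','cx','cy','pose']})
E
```

```text
time_s: 2.52
tcp_pos: [561.5, -142.1, 241.2]
eef_rot: [[0.291, -0.957, 0.006], [-0.957, -0.291, -0.004], [0.006, -0.005, -1.0]]
contact_force: [0.6, -0.7, -0.2]
opening: 0.999
[ 560.65578536 -143.47900071  241.14879576] [[0.29, -0.957, 0.006], [-0.957, -0.29, -0.005], [0.006, -0.004, -1.0]] [-0.3420978  -0.03774501  1.81407701 -0.00261943  1.35842226  0.93545224]
socket {'point': [281.9, 220.4], 'score': 0.8} [ 549.56092627 -153.1429838   123.        ]
mixer {'point': [302.1, 161.7], 'score': 0.9} [ 601.36925833 -153.82594865  123.        ]
```

View pics/w1.png

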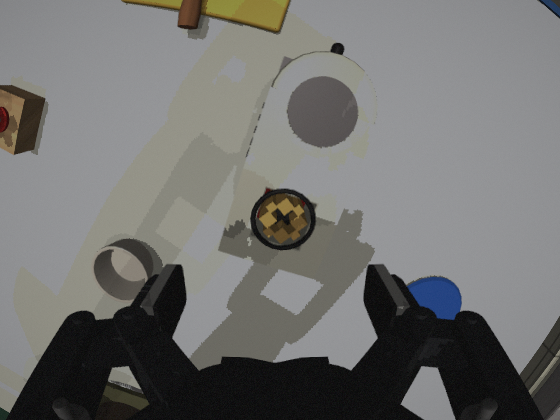

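The wrist view shows the socket at (283,219), but it is too small to read the cross. I'll rectify it to world axes.

```bash
cat >> h.py <<'E'
def rect(w,c,z,half=24,k=10):
    # top-down picture: columns = +x world, rows = -y world
    n=int(2*half*k);u=(np.arange(n)-n/2)/k
    X,Y=np.meshgrid(c[0]+u,c[1]-u);P=np.stack([X,Y,np.full_like(X,z)],-1)
    T=np.array(w['pose']);q=(P-T[:3,3])@T[:3,:3]
    r=np.hypot(q[...,0],q[...,1]);s=np.arctan2(r,q[...,2])/r
    return cv2.remap(np.asarray(w['img']),(w['cx']+w['fx']*q[...,0]*s).astype('f4'),(w['cy']+w['fy']*q[...,1]*s).astype('f4'),cv2.INTER_CUBIC)
E
python3 - <<'E'
from h import *
w=np.load('w1.npz')
a=rect(w,(549.6,-153.1),123)
cv2.imwrite('pics/r1.png',np.clip(a[:,:,::-1]*1.3,0,255).astype('u1'))
E
```

```text
(no output)
```

View pics/r1.png

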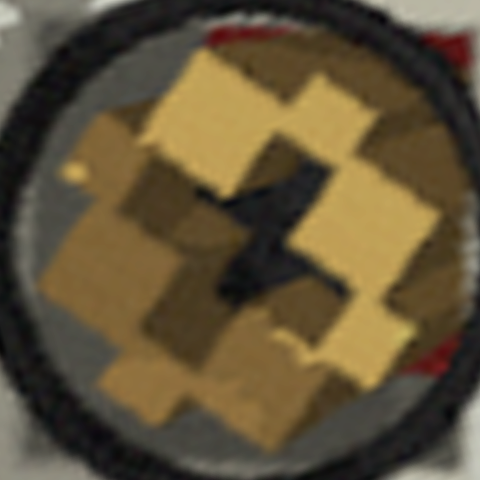

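The brass face is made of four square lobes. Their corners are symmetric about (238,249) in this crop, so the socket is at about (549.4, -154.0), and the lobe directions put the slot arms at about 56° mod 90. I'll check that angle with image gradients and move over the beater.

```bash
python3 -m pendant '{"jaw":[1,1,1,1,1,1,1,1],"translation":[[-5.2,-1.4,0.3],[-5.2,-1.4,0.3],[-5.2,-1.4,0.3],[-5.2,-1.4,0.3],[-5.2,-1.4,0.3],[-5.2,-1.4,0.3],[-5.2,-1.4,0.3],[0,0,0]],"turn":[0,0,0,0,0,0,0,0]}'
python3 - <<'E'
from h import *
a=rect(np.load('w1.npz'),(549.4,-154.0),123,20)
g=cv2.GaussianBlur(cv2.cvtColor(a,cv2.COLOR_RGB2GRAY).astype('f4'),(0,0),4)
gx=cv2.Sobel(g,cv2.CV_32F,1,0);gy=-cv2.Sobel(g,cv2.CV_32F,0,1)
m=np.hypot(gx,gy);th=np.arctan2(gy,gx);h,_=np.histogram(np.degrees(th)%90,45,(0,90),weights=m**2)
print('slot grad angle',np.degrees(np.angle((m**2*np.exp(4j*th)).sum()))/4%90,'peak',h.argmax()*2+1)
w=imaging.get_image('wrist');s=env.get_state();print(s['tcp_pos'],s['eef_rot'].round(3).tolist())
for n,z in [('beater',95),('beater_grip',105),('stand',45)]:
  for f in imaging.find_in(w,n)[:2]: print(n,f,at(*wray(w,f['point']),z))
np.savez('w2.npz',**{k:w[k] for k in ['img','fx','fy','cx','cy','pose']})
im=w['img'][:,:,::-1];cv2.imwrite('pics/w2.png',cv2.resize(im[100:330,140:430],None,fx=2.6,fy=2.6,interpolation=cv2.INTER_CUBIC))
E
```

```text
time_s: 3.68
tcp_pos: [552.6, 227.2, 218.4]
eef_rot: [[0.262, -0.965, 0.009], [-0.965, -0.262, -0.008], [0.01, -0.007, -1.0]]
contact_force: [0.5, -1.0, -0.4]
opening: 1.004
slot grad angle 54.619984 peak 61
[552.82575607 225.66154929 218.51976034] [[0.26, -0.965, 0.009], [-0.965, -0.26, -0.008], [0.01, -0.007, -1.0]]
beater {'point': [269.6, 212.0], 'score': 0.76} [543.48271824 227.44479327  95.        ]
beater_grip {'point': [271.1, 212.5], 'score': 0.57} [546.58564051 226.9580432  105.        ]
stand {'point': [272.7, 173.7], 'score': 0.58} [566.07307107 230.65477284  45.        ]
```

View pics/w2.png

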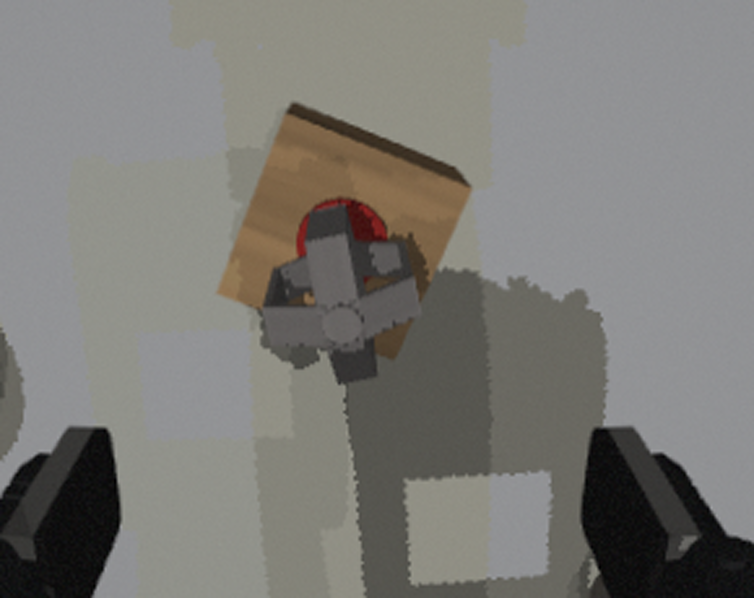

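Crop: the cage's top disc is at (342,327), with the upper ends of the straps at (306,240)-(351,234), (410,275)-(420,313) and (265,308)-(262,348). The collar centre is near (342,243). I'll turn these into positions.

```bash
python3 - <<'E'
from h import *
w=np.load('w2.npz')
def P(c,z): return at(*wray(w,(140+c[0]/2.6,100+c[1]/2.6)),z)
c=P((342,327),135);print('disc',c,'collar',P((342,243),50))
for a,b in [((306,240),(351,234)),((410,275),(420,313)),((265,308),(262,348))]:
    A,B=P(a,124),P(b,124);M=(A+B)/2;d=M-c;e=A-B
    print(M,'width',np.linalg.norm(e),'r',np.hypot(d[0],d[1]),'ang',np.degrees(np.arctan2(d[1],d[0]))%90,'edge ang',np.degrees(np.arctan2(e[1],e[0]))%90)
E
```

```text
disc [546.5204071  226.58051198 135.        ] collar [547.86953099 226.92681758  50.        ]
[567.69552442 236.2169472  124.        ] width 12.828090069419876 r 23.26470453101664 ang 24.469473312962375 edge ang 22.847633790415784
[557.7288115  207.75218525 124.        ] width 12.009435653034712 r 21.91196515369057 ang 30.765117096985442 edge ang 30.539009750299844
[536.15506308 247.60251041 124.        ] width 12.598316745230797 r 23.4385318365399 ang 26.246583443226214 edge ang 9.201720191690422
```

```bash
python3 -m pendant '{"jaw":[1,1,1,1],"translation":[[-0.1,0.2,2.0],[-0.1,0.2,2.0],[-0.1,0.2,1.5],[0,0,0]],"turn":[-4,-4,-3,0]}'
python3 - <<'E'
from h import *
s=env.get_state();R=s['eef_rot'];print(s['tcp_pos'],R.round(4).tolist(),'xang',np.degrees(np.arctan2(R[1,0],R[0,0])),s['joint_positions'])
w=imaging.get_image('wrist')
np.savez('w3.npz',**{k:w[k] for k in ['img','fx','fy','cx','cy','pose']})
im=w['img'][:,:,::-1].copy()
print('collar',at(*wray(w,imaging.find_in(w,'beater')[0]['point']),95))
for pt in [(547,227,135),(547,227,50)]:
    c=proj(w,pt,True);print(pt,c);cv2.circle(im,(int(c[0]+.5),int(c[1]+.5)),1,(0,255,0),-1)
for k in range(4):
  for v in (-6,6):
    a=np.radians(26+90*k);x=547+22.25*np.cos(a)-v*np.sin(a);y=227+22.25*np.sin(a)+v*np.cos(a)
    c=proj(w,(x,y,124),True);cv2.circle(im,(int(c[0]+.5),int(c[1]+.5)),1,(0,0,255),-1)
cv2.imwrite('pics/w3.png',cv2.resize(im[130:340,140:420],None,fx=2.8,fy=2.8,interpolation=cv2.INTER_CUBIC))
E
```

```text
time_s: 4.38
tcp_pos: [549.1, 217.3, 164.1]
eef_rot: [[0.433, -0.901, 0.013], [-0.901, -0.433, -0.008], [0.013, -0.008, -1.0]]
contact_force: [-1.0, -0.3, -0.3]
opening: 0.998
[549.10505417 217.29635829 164.06961259] [[0.4326, -0.9015, 0.0126], [-0.9015, -0.4327, -0.0081], [0.0128, -0.0079, -0.9999]] xang -64.36282919407513 [ 0.29111805  0.04756388  1.86166382 -0.01214075  1.22261485  1.41849764]
collar [543.9636758 225.0521814  95.       ]
(547, 227, 135) (np.float64(255.90502611621503), np.float64(246.2109020694659))
(547, 227, 50) (np.float64(260.31669886827046), np.float64(202.77358783975063))
```

View pics/w3.png

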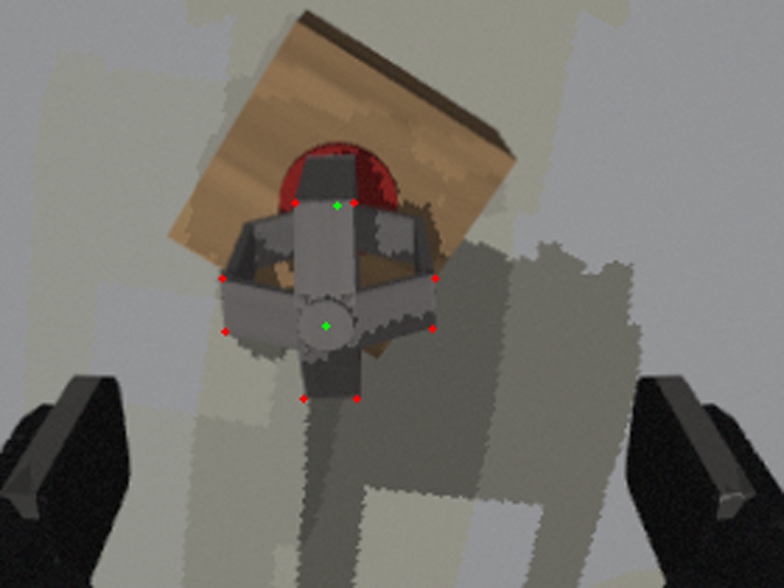

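The projected model (547,227), 26° lands on the disc (326,326) and the strap corners to within about 0.5 mm. Next I centre the jaws and go down.

```bash
python3 -m pendant '{"jaw":[1,1,1],"translation":[[-1.1,-0.2,0],[0,0,0],[0,0,0]],"turn":[0,0,0]}'
python3 -c "
from h import *
s=env.get_state();R=s['eef_rot'];print(s['tcp_pos'],'shift to target cm',R.T@(np.array([547,227,94])-s['tcp_pos'])/10,s['qd'].round(3))"
```

```text
time_s: 4.85
tcp_pos: [548.6, 229.6, 168.6]
eef_rot: [[0.431, -0.902, 0.02], [-0.902, -0.431, -0.006], [0.014, -0.016, -1.0]]
contact_force: [-0.2, 0.1, 0.2]
opening: 1.002
[548.60121053 229.58459092 168.61215642] shift to target cm [0.06118151 0.37169258 7.45790052] [ 0.005 -0.005 -0.004  0.002  0.002  0.002]
```

```bash
python3 -m pendant '{"jaw":[1,1,1,1,1,1],"translation":[[0,0.3,2],[0,0.1,2],[0,0,2],[0,0,1],[0,0,0],[0,0,0]],"turn":[0,0,0,0,0,0]}'
python3 -c "
from h import *
s=env.get_state();R=s['eef_rot'];print(s['tcp_pos'],'shift to target cm',R.T@(np.array([547,227,94])-s['tcp_pos'])/10,R.round(3).tolist())"
```

```text
time_s: 5.6
tcp_pos: [544.7, 226.9, 91.3]
eef_rot: [[0.431, -0.902, 0.016], [-0.902, -0.431, -0.007], [0.013, -0.011, -1.0]]
contact_force: [0.4, -0.0, 0.8]
opening: 1.001
[544.72503478 226.87775519  91.26758942] shift to target cm [ 0.0907367  -0.21359337 -0.269647  ] [[0.431, -0.902, 0.016], [-0.902, -0.431, -0.007], [0.013, -0.011, -1.0]]
```

```bash
python3 -m pendant '{"jaw":[1,1,-1,-1,-1,-1,-1,-1],"translation":[[0.1,-0.2,-0.2],[0,0,0],[0,0,0],[0,0,0],[0,0,0],[0,0,0],[0,0,0],[0,0,0]],"turn":[0,0,0,0,0,0,0,0]}' 70
python3 -c "
from h import *
s=env.get_state();R=s['eef_rot'];print(s['tcp_pos'],'shift to target cm',R.T@(np.array([547,227,94])-s['tcp_pos'])/10,R.round(3).tolist(),s['torque'],'xang',np.degrees(np.arctan2(R[1,0],R[0,0])))"
```

```text
time_s: 6.6
tcp_pos: [549.0, 227.5, 96.4]
eef_rot: [[0.431, -0.902, 0.021], [-0.902, -0.431, -0.005], [0.014, -0.017, -1.0]]
contact_force: [0.2, 0.0, 0.0]
opening: 0.509
[548.96757828 227.46359634  96.40911989] shift to target cm [-0.04641321  0.20149528  0.2369534 ] [[0.431, -0.902, 0.021], [-0.902, -0.431, -0.005], [0.014, -0.017, -1.0]] [0.07000892 0.00837961 0.0112177 ] xang -64.44941630298214
```

Gripped: the opening of 0.509 is about 43 mm, which matches the straps. The beater axis is about 2 mm from the TCP in tool +y. Next I lift.

```bash
python3 -m pendant '{"jaw":[-1,-1,-1,-1,-1,-1,-1,-1],"translation":[[0,0,-1.5],[0,0,-2.5],[0,0,-2.5],[0,0,-2.5],[0,0,-2.5],[0,0,-2],[0,0,0],[0,0,0]],"turn":[0,0,0,0,0,0,0,0]}'
python3 -c "
from h import *
s=env.get_state();R=s['eef_rot'];print(s['tcp_pos'],R.T@(np.array([549,-154,235])-s['tcp_pos'])/10,R.round(3).tolist(),s['torque'],'xang',np.degrees(np.arctan2(R[1,0],R[0,0])))"
```

```text
time_s: 7.6
tcp_pos: [545.3, 228.0, 239.1]
eef_rot: [[0.431, -0.902, 0.021], [-0.902, -0.432, -0.006], [0.014, -0.017, -1.0]]
contact_force: [-0.6, -0.0, -1.0]
opening: 0.51
[545.25088545 228.04594611 239.07782329] [34.61804577 16.15843461  0.62752877] [[0.431, -0.902, 0.021], [-0.902, -0.432, -0.006], [0.014, -0.017, -1.0]] [ 0.01960415  0.05021683 -0.00431039] xang -64.43939905638962
```

```bash
python3 -m pendant '{"jaw":[-1,-1,-1,-1,-1,-1,-1,-1,-1,-1,-1,-1,-1,-1,-1,-1],"translation":[[2,1,0],[4,1.8,0],[4,1.8,0],[4,1.8,0],[4,1.8,0],[4,1.8,0],[4,1.8,0],[4,1.8,0],[3,1.4,0],[1.6,1.2,0],[0,0,0],[0,0,0],[0,0,0],[0,0,0],[0,0,0],[0,0,0]],"turn":[0,0,0,0,0,0,0,0,0,0,-8,-8,-8,-6,0,0]}'
python3 - <<'E'
from h import *
s=env.get_state();R=s['eef_rot'];print(s['tcp_pos'],R.T@(np.array([549.4,-154,235])-s['tcp_pos'])/10,R.round(3).tolist(),'xang',np.degrees(np.arctan2(R[1,0],R[0,0])),s['joint_positions'])
w=imaging.get_image('wrist')
np.savez('w4.npz',**{k:w[k] for k in ['img','fx','fy','cx','cy','pose']})
save(w,'w4.png')
E
```

```text
time_s: 9.6
tcp_pos: [530.8, -180.0, 219.6]
eef_rot: [[0.827, -0.562, -0.016], [-0.562, -0.827, -0.004], [-0.011, 0.012, -1.0]]
contact_force: [0.0, -0.1, -0.5]
opening: 0.508
[ 530.78735149 -179.9880243   219.61632101] [ 0.06238712 -3.17673479 -1.57769472] [[0.827, -0.562, -0.016], [-0.562, -0.827, -0.004], [-0.011, 0.012, -1.0]] xang -34.18409267821572 [-0.41795349 -0.05189242  1.86438143 -0.01018328  1.34224658  0.18097637]
```

View pics/w4.png

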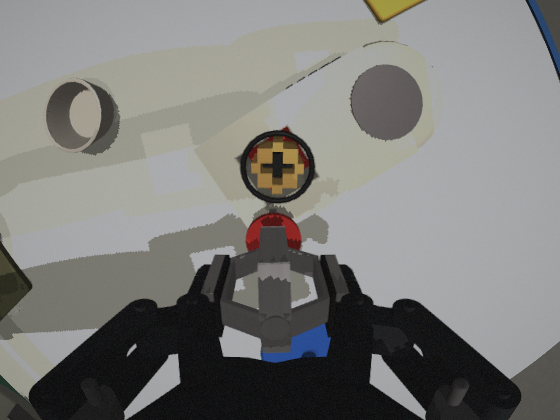

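The socket cross at (277,167) now lines up with the image axes, and the held beater's collar is at (273,235). I'll compare both at their own heights, rectified into tool axes.

```bash
cat >> h.py <<'E'
def rect_t(w,s,c,z,half=24,k=8):
    # columns=+tool x, rows=+tool y (level plane at world z), c = world centre xy
    n=int(2*half*k);u=(np.arange(n)-n/2)/k;a=np.array(s['eef_rot'])[:2,0];a/=np.hypot(*a);b=np.array([a[1],-a[0]])
    U,V=np.meshgrid(u,u);P=np.stack([c[0]+a[0]*U+b[0]*V,c[1]+a[1]*U+b[1]*V,np.full_like(U,z)],-1)
    T=np.array(w['pose']);q=(P-T[:3,3])@T[:3,:3];r=np.hypot(q[...,0],q[...,1]);f=np.arctan2(r,q[...,2])/r
    return cv2.remap(np.asarray(w['img']),(w['cx']+w['fx']*q[...,0]*f).astype('f4'),(w['cy']+w['fy']*q[...,1]*f).astype('f4'),cv2.INTER_CUBIC)
E
python3 - <<'E'
from h import *
w=np.load('w4.npz');s=env.get_state()
A=rect_t(w,s,(549.4,-154),123);c=s['tcp_pos']-2*np.r_[0,0,0]+2*s['eef_rot'][:,1]
print('beater exp',c)
B=rect_t(w,s,c,173.2)
img=np.hstack([A,B]);cv2.imwrite('pics/r4.png',img[:,:,::-1])
E
```

```text
beater exp [ 529.68983023 -181.61428243  219.66710917]
```

View pics/r4.png

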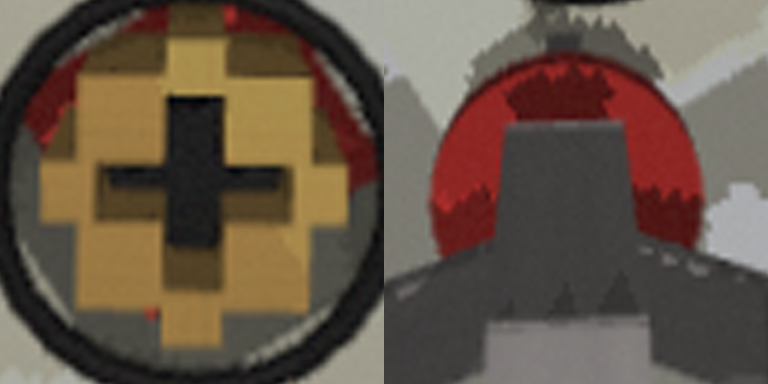

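Slot: 24.4 x 24.6 mm at crop (194.5,193.5), which is the right size. Its centre is 0.3 mm from my estimate and it is rotated about +0.9° from the tool. The collar measures 34.4 mm across and sits about -1.1 mm in tool x from the TCP. Next I move over the socket.

```bash
python3 -m pendant '{"jaw":[-1,-1,-1,-1,-1],"translation":[[0.1,-1.1,-0.3],[0.1,-1.2,-0.2],[0.1,-1.1,0],[0,0,0],[0,0,0]],"turn":[0,0.5,0.5,0,0]}'
python3 - <<'E'
from h import *
w=imaging.get_image('wrist');s=env.get_state();R=s['eef_rot']
np.savez('w5.npz',**{k:w[k] for k in ['img','fx','fy','cx','cy','pose']})
a=R[:2,0]/np.hypot(*R[:2,0]);b=np.array([a[1],-a[0]]);S=np.array([549.4,-154])+.3*a+.2*b
d=S-s['tcp_pos'][:2];print(s['tcp_pos'],R.round(3).tolist(),'xang',np.degrees(np.arctan2(R[1,0],R[0,0])),'socket from tcp',d@a,d@b,s['qd'].round(3))
c=s['tcp_pos'][:2]+2*b;z=s['tcp_pos'][2]-46.4
B=rect_t(w,s,c,z)
A=rect_t(w,s,S,123)
cv2.imwrite('pics/r5.png',np.hstack([A,B])[:,:,::-1])
E
```

```text
time_s: 10.28
tcp_pos: [554.6, -150.9, 224.7]
eef_rot: [[0.817, -0.577, -0.016], [-0.577, -0.817, -0.004], [-0.011, 0.012, -1.0]]
contact_force: [-0.0, -0.1, -0.6]
opening: 0.51
[ 554.59367643 -151.01670956  224.69131856] [[0.817, -0.577, -0.015], [-0.577, -0.817, -0.004], [-0.011, 0.012, -1.0]] xang -35.245309640193035 socket from tcp -2.2200250800611707 5.633578032975829 [-0.009 -0.004  0.003  0.001  0.001 -0.002]
```

View pics/r5.png

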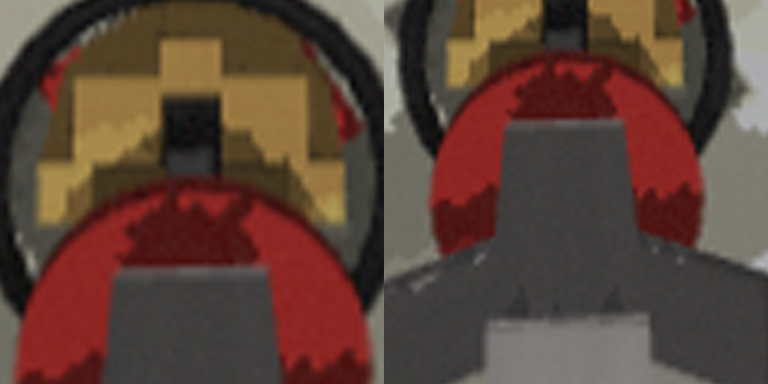

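Everything is aligned: the slot is centred at crop x = 192 as expected, and the collar is unchanged at -1.06/+2.1 mm. By camera the stem still needs about (-0.8,+3.0) mm.

```bash
cat > st.py <<'E'
from h import *
s=env.get_state();R=s['eef_rot'];a=R[:2,0]/np.hypot(*R[:2,0]);b=np.array([a[1],-a[0]])
S=np.array([549.4,-154])+np.array([.827,-.562])*.3+np.array([-.562,-.827])*.2
d=S-s['tcp_pos'][:2];zt=R[:2,2]
print('z',s['tcp_pos'][2].round(1),'sock-tcp xy',(d@a).round(2),(d@b).round(2),'tilt',(zt@a).round(4),(zt@b).round(4),'xang',np.degrees(np.arctan2(R[1,0],R[0,0])).round(2),'F',s['contact_force'].round(1),'Ftool',(R.T@s['contact_force']).round(1),'M',s['torque'].round(2),'t',s['time_s'])
E
python3 -m pendant '{"jaw":[-1,-1,-1],"translation":[[-0.1,0.3,0.3],[0,0,0],[0,0,0]],"turn":[0,0,0]}' >/dev/null; python3 st.py
```

```text
z 221.2 sock-tcp xy -0.97 1.63 tilt -0.011 0.0123 xang -35.3 F [-0.2  0.  -1.3] Ftool [-0.1  0.1  1.3] M [-0.04 -0.02 -0.02] t 10.7
```

```bash
python3 -m pendant '{"jaw":[-1,-1,-1],"translation":[[0.06,-0.1,1.1],[0,0,0],[0,0,0]],"turn":[0,0,0]}' >/dev/null; python3 st.py
```

```text
z 209.1 sock-tcp xy -1.37 2.35 tilt -0.0115 0.0124 xang -35.32 F [ 0.1  0.8 -0.7] Ftool [-0.4 -0.7  0.7] M [-0.05 -0.03 -0.03] t 11.075
```

Tip at about z 128 and within a fraction of a mm of the target. Next I push in gently.

```bash
python3 -m pendant '{"jaw":[-1,-1,-1,-1],"translation":[[0,0,0.5],[0,0,0.5],[0,0,0],[0,0,0]],"turn":[0,0,0,0]}' >/dev/null; python3 st.py
```

```text
z 198.7 sock-tcp xy -1.64 2.68 tilt -0.0103 0.0113 xang -35.32 F [ 1.   0.  -0.6] Ftool [ 0.8 -0.6  0.6] M [ 0.05 -0.13  0.03] t 11.575
```

The stem is 5.7 mm in with no resistance, so the cross is meshing.

```bash
python3 -m pendant '{"jaw":[-1,-1,-1,-1,-1],"translation":[[0,0,0.4],[0,0,0.4],[0,0,0.4],[0,0,0],[0,0,0]],"turn":[0,0,0,0,0]}' >/dev/null; python3 st.py
```

```text
z 186.0 sock-tcp xy -1.56 2.69 tilt -0.01 0.0109 xang -35.32 F [ 0.6 -0.2 -0.1] Ftool [ 0.7 -0.2  0.1] M [ 0.07 -0.2  -0.07] t 12.2
```

```bash
python3 -m pendant '{"jaw":[-1,-1,-1,-1,-1],"translation":[[0,0,0.4],[0,0,0.3],[0,0,0.2],[0,0,0],[0,0,0]],"turn":[0,0,0,0,0]}' 100 >/dev/null; python3 st.py
```

```text
z 178.8 sock-tcp xy -1.77 2.8 tilt -0.0092 0.0105 xang -35.31 F [-0.5  1.4  3.3] Ftool [-1.3 -0.8 -3.3] M [ 0.21  0.16 -0.07] t 12.825
```

```bash
python3 -m pendant '{"jaw":[-1,-1,-1,-1],"translation":[[0,0,0.3],[0,0,0.3],[0,0,0.2],[0,0,0.1]],"turn":[0,0,0,0]}' >/dev/null; python3 st.py
```

```text
z 175.0 sock-tcp xy -1.89 2.83 tilt -0.0093 0.0106 xang -35.3 F [-3.1  1.8  5.2] Ftool [-3.6  0.4 -5.2] M [ 0.45  0.67 -0.03] t 13.325
```

```bash
python3 -m pendant '{"jaw":[-1,-1,-1],"translation":[[0,0,0.25],[0,0,0.25],[0,0,0.25]],"turn":[0,0,0]}' >/dev/null; python3 st.py
```

```text
z 174.8 sock-tcp xy -1.97 2.89 tilt -0.0097 0.0109 xang -35.29 F [-6.3  3.8 15.6] Ftool [ -7.5   0.7 -15.5] M [ 0.72  1.39 -0.04] t 13.7
```

The stop is hard at z 174.8 (expected 174.4) with some side load. I'll relieve the side force, keep pressing, and look.

```bash
python3 -m pendant '{"jaw":[-1,-1,-1,-1],"translation":[[-0.12,0,0.25],[-0.12,0,0.3],[-0.1,0,0.3],[-0.08,0,0.3]],"turn":[0,0,0,0]}' >/dev/null; python3 st.py
python3 - <<'E'
from h import *
w=imaging.get_image('wrist');p=imaging.get_image('scene')
a=cv2.resize(w['img'][120:330,180:390],(600,600),interpolation=cv2.INTER_CUBIC)[100:,100:500]
c=proj(p,(549,-154,140));x,y=int(c[0]),int(c[1])
b=cv2.resize(p['img'][y-30:y+30,x-24:x+24],(400,500),interpolation=cv2.INTER_CUBIC)
cv2.imwrite('pics/f1.png',np.hstack([a,b])[:,:,::-1])
E
python3 st.py
```

```text
z 174.7 sock-tcp xy -1.4 2.86 tilt 0.0004 0.0105 xang -35.29 F [-6.   2.8 15.9] Ftool [ -6.5   1.4 -15.9] M [ 0.55  1.23 -0.02] t 14.2
z 174.7 sock-tcp xy -1.4 2.85 tilt 0.0005 0.0104 xang -35.29 F [-4.4  1.8 14.7] Ftool [ -4.6   1.2 -14.7] M [ 0.52  1.22 -0.04] t 14.3
```

View pics/f1.png

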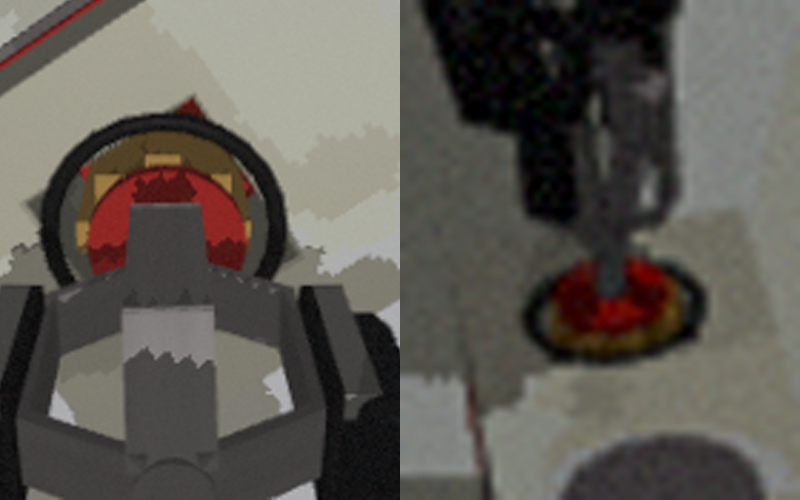

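Both views show the collar resting on the brass face with no visible gap. I'll check with a firmer push that it really bottoms out.

```bash
python3 -m pendant '{"jaw":[-1,-1,-1,-1],"translation":[[-0.05,0.05,0.45],[-0.05,0.05,0.5],[-0.05,0.05,0.5],[-0.05,0,0.5]],"turn":[0,0,0,0]}' >/dev/null; python3 st.py
```

```text
z 174.6 sock-tcp xy -1.33 2.7 tilt 0.0043 0.0075 xang -35.27 F [-10.6   3.2  23.3] Ftool [-10.4   3.7 -23.4] M [0.93 2.23 0.02] t 14.8
```

```bash
python3 - <<'E'
from h import *
for i in range(6): w=imaging.get_image('wrist')
s=env.get_state();R=s['eef_rot'];print('open',s['opening'],R.round(3).tolist(),s['qd'].round(4))
a=R[:2,0]/np.hypot(*R[:2,0]);b=np.array([a[1],-a[0]]);S=np.array([549.5,-154.3])
cv2.imwrite('pics/f2.png',np.hstack([rect_t(w,s,S,123),rect_t(w,s,S,128)])[:,:,::-1])
E
python3 st.py
```

```text
open 0.5031410247176448 [[0.816, -0.578, -0.001], [-0.578, -0.816, -0.009], [0.004, 0.007, -1.0]] [-0.0004  0.0009  0.0007  0.0017  0.0003  0.0008]
z 174.5 sock-tcp xy -1.32 2.69 tilt 0.0042 0.0075 xang -35.28 F [-10.8   4.6  23.2] Ftool [-11.4   2.7 -23.2] M [1.03 2.16 0.02] t 15.1
```

View pics/f2.png

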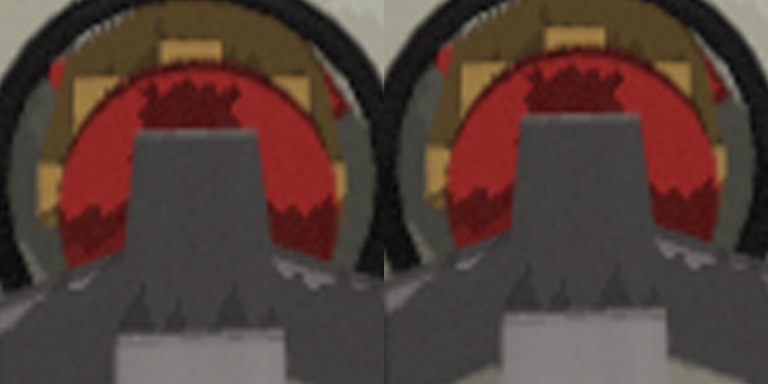

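```bash
python3 -c "
from h import *
print(ticket.sign_off())"
```

```text
the job is handed in; nothing more can be done
None
```

The beater is out of the stand and pushed down to a hard stop in the mixer's drive socket. I handed the job in at about 15.1 s, with the arm still gripping the beater and pressing it down.

- **Alignment:** I turned the beater about 30° to match the slot. It entered the cross with almost no force, and the spring force then rose to about 6 N, as expected.
- **Seating:** A firmer push, from about 15 to 23 N, moved the beater only about 0.2 mm. It stopped at TCP z 174.5 mm, against the 174.4 mm I had predicted. In the last wrist image the collar measures 33.9 mm across at the height it should have when home. That check is too coarse to rule out a gap of about 1 mm.
- **Grip:** The last reading showed the jaws still holding the cage straps and about 23 N of downward push.

**What didn't match perfectly:**
- About 11 N of side load remains on the tool, even after I tried to relieve it.
- The collar sits about 0.8 mm off the slot centre, which is within the slot's play.
- The tool's tilt drifted by up to about 1.3° during the moves and was about 0.5° at the end.
- The top camera's network hits for the socket and mixer were wrong, so I located the socket from the pictures instead.
- I did not re-check the ramekin, pestle, lid and sieve at the end, but no move went near them.

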